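Set the writing slate out over the shelf edge, in line with its neighbour

ROBOT

A 6-joint arm with a two-finger parallel gripper is mounted at the origin on the work surface. World frame = base frame: x ahead of the robot, y to its left, z up, the work surface at z = 0. Lengths are in m, angles in rad, forces in N, time in s.
With the tool pointing down it reaches from about 0.225 to 0.875 m from the base axis. Payload 3.4 kg.
Tool frame: the origin (TCP) lies at the very end of the fingers, on their centre line; the grasp point (between the pads) lies 19 mm behind it; z points along the fingers, y is the direction in which the jaws open and shut (so a half turn about z gives the same grasp; the last joint's range is limited). The gripper opens to 85 mm and grips with 20 to 120 N. Pads are 22 mm wide; open, the fingers measure 114 mm over their backs; the gripper's body (76 mm by 85 mm) begins 54 mm behind the grasp point. The pads swing forward as they close: fully open they stand 13 mm farther back than shut.
Start: joints at [-1.305, 0.276, 1.505, -0, 1.361, -0.121], TCP at [0.217, -0.533, 0.231] pointing down, gripper open.
Joint ranges: [-2.89, 2.89], [-0.75, 2.08], [0.22, 2.7], [-1.18, 4.32], [0.11, 2.71], [-2.7, 2.7]. Speed limits (rad/s): [2.57, 2.57, 3.14, 3.14, 3.14, 3.14].

INTERFACE

Orientations are given as a unit quaternion [w, x, y, z].
In Python, from rig import get_state, get_image, camera_model, sign_off gives the robot as it stands. The module is installed in compiled form; this text tells all that it offers.
- The arm moves only by the tool drive_tool, never from a script. Its argument "motion" is text: rows parted by semicolons, each of 7 numbers parted by spaces: the turn, a rotation vector about the tool's x, y, z in degrees, then the shift along the tool's x, y, z in m, then the opening in per cent of the stroke, from 0 (shut) to 100 (fully open). In form: wx wy wz tx ty tz hand; .... A call has 1 to 12 rows; each row shifts and turns the pose as measured when the row begins, along the tool's axes as they then stand; what a row does not reach is not made up. A row lasts 1/8 s, in which the tool goes at most 62.5 mm and 10.7 degrees, less where a joint would pass 70% of its speed; a pose out of reach is approached as far as the arm can. A call is refused whole if a number of a shift passes 0.0625 or a number of a turn 10.7, either way. A call with a gripper value outside its range is refused whole. The fingers move at their own pace and stop on an object; "newtons" is the grip in N (left out, the last holds). Time passes only in rows, so rows that do not move let the fingers close. It gives the time, the measured TCP pose, the force and the opening at its end, in the units of the state.
- get_state(): the state, without advancing time (a new reading comes with each control period).
- get_image(name): name is "side" or "top" or "wrist"; returns (picture, depth): 384x512x3 uint8, red, green, blue; 384x512 float32, m along the optical axis (not along the pixel's ray), 0 where there is no reading.
- camera_model(name): a dict with "camera_matrix" (3x3 intrinsics, pixels), "D" ([k1, k2, p1, p2, k3] as OpenCV has them; the pictures are not rectified), "cam_to_world" (4x4, takes a point from camera to world coordinates); the wrist camera has in their place "T_tool_cam" (4x4, takes a point from camera to tool coordinates, whose origin is the TCP and whose axes are the flange's). Camera axes: x right, y up, looking along -z (the intrinsics and any distortion apply to the point x, -y, -z); pixel columns grow to the right and rows downward; lengths in m; the calibration is good to about 2 mm. A picture is of the moment at which its call begins: read the wrist's pose just before it. camera_model takes no time and is no camera call.
- sign_off(): hands the job in, once; it reports no verdict.
The state is a dict: "clock": time; "qpos": joint angles; "qd": joint speeds; "effort": joint torques, N m; "position": TCP position; "ee_rot": TCP orientation; "contact_force": force on the tool from outside, world axes, zero at the start; "moment": the same for the moment, N m; "width": finger opening in m.
Only numpy, scipy, OpenCV 4.12 (cv2) and the standard library are available. Lean on these libraries where they do the work, as an engineer would, in place of code of your own. Each camera call takes 0.05 s, during which the arm holds its last target.

TASK

Two children's writing slates lie side by side on the zinc-covered display shelf: one is set out over the customers' edge (the edge farther from you) so that a hand can take it, the other has slipped back. With the fingertips, slide the slipped slate flat along the shelf towards that edge until it overhangs just as far as its neighbour and lies square beside it, the two far ends in one straight line. Do not pick it up, and leave the neighbour and the other goods where they are.

Things in the scene. Friction and masses are not known exactly. Their poses are not given: they have to be found in the camera images.
- shelf: fixed low display shelf covered with zinc sheet, a flat slab 300 (x) x 900 (y) x 60 mm high standing on the counter; origin: centre of its underside, z up; its own x points across it towards the customers (away from the robot), y runs along it. Flat top, no raised lip, at z = 60 mm. Its place and yaw vary.
- shelf_edge (a point): middle of the customers' edge: the top of the shelf's long edge on its +x side, 150 mm from the shelf's origin along its x and 60 mm up; the edge runs straight along the shelf's y; beyond it is a 60 mm drop to the counter
- slate: the slate to move: a child's writing slate, 170 (x) x 120 (y) x 8 mm, about 0.26 kg, loose, a light wooden frame (16 mm wide rails, 8 mm thick) around a dark sheet whose face lies 2.5 mm below the top of the frame; origin: centre of its underside, its x along its length, z up. At the start it lies flat and wholly on the shelf, somewhat askew, its far end short of the customers' edge, on the -y side of its neighbour. It rubs on the zinc with a friction of 0.45 to 0.75.
- slate_out: the neighbour: an identical loose slate, same origin and axes, square to the shelf on the +y side of the first with a gap of 40 to 70 mm between their long sides, already overhanging the customers' edge by 30 to 60 mm. It is the pattern and stays where it is.
- susan_rim (a point): point on the rim of a lazy-susan turntable, a worn teak disc 240 mm across and 35 mm high on the +y end of the shelf, which turns easily; 110 mm from its axis, on its upper face. Leave it alone.
- abacus: upright rainbow counting frame 205 wide x 75 deep x 180 mm high, loose, standing on the turntable; origin: centre of its underside. Leave it alone.
- lion: carved ebony lion on a plinth, 140 x 71 x 115 mm high, loose, on the shelf on the -y side of the slates; origin: centre of its underside. Leave it alone.
- bowl: copper bowl heaped with wooden beads, 116 mm across, 58 mm high, loose, on the shelf on the -y side of the slates; origin: centre of its underside. Leave it alone.
- candlestick: pewter candlestick with a candle stub, foot 92 mm across, 191 mm high, loose, on the shelf on the -y side of the slates; origin: centre of its underside. Leave it alone.
Mind the look-alikes: they are no part of the job. Leave any purple look-alike of the slate alone.

How it is judged:
At the end, for the whole second after the job is handed in: the slate lies flat and still on the shelf (height within 3 mm, tilt under 0.03 rad), its far end within 8 mm of its neighbour's line and parallel within 0.09 rad (5 degrees); the neighbour within 8 mm, the other goods within 15 mm and the turntable's rim within 20 mm of where they were (x of slate in the frame of slate_out between -0.008 and 0.008 m and angle between the x axis of slate and the x axis of slate_out, either way round below 0.09 rad and z of slate in the frame of shelf between 0.057 and 0.063 m and angle between slate's own z axis and vertical below 0.03 rad and linear speed of slate below 0.01 m/s and distance of slate_out from where it was at the start of the episode below 0.008 m and distance of each of abacus, lion, bowl, candlestick from where it was at the start of the episode below 0.015 m and distance of susan_rim from where it was at the start of the episode below 0.02 m); the robot touches nothing.
It fails at once if the slate is picked up or tipped: it rises more than 12 mm off the shelf or tilts more than 0.2 rad (z of slate in the frame of shelf above 0.072 m or angle between slate's own z axis and vertical above 0.2 rad).
It fails at once if the slate falls off the shelf (z of slate in the frame of shelf below 0.045 m).
It fails at once if the neighbouring slate is shifted by more than 8 mm (distance of slate_out from where it was at the start of the episode above 0.008 m).
It fails at once if the abacus, lion, bowl or candlestick is shifted by more than 15 mm (distance of any of abacus, lion, bowl, candlestick from where it was at the start of the episode above 0.015 m).
It fails at once if the turntable is turned: its rim moves more than 20 mm (distance of susan_rim from where it was at the start of the episode above 0.02 m).
It also fails if it takes over 48 s, if anything falls off the work surface, if the arm or the gripper's body presses on something with over 40 N, if the wrist force passes 120 N, or if a joint passes its speed limit or range.

## Working session

There is one attempt and no reset: what is moved stays moved. The work goes in short steps, Python scripts to look and compute and a tool call to move; the robot and the scene stay as the last step left them, time stands still between calls to the robot, and variables do not carry over. Pictures are saved under pics/ and viewed, and the job is handed in when it is done.

Besides the shell and the picture viewer there is one more tool, called after "Call:" as name(argument=value, ...), one argument or row to a line, values as JSON. drive_tool: Moves the arm, as the interface text tells. Its arguments: {"type":"object","properties":{"motion":{"type":"string"},"newtons":{"type":"number"}},"required":["motion"]}

```bash
mkdir -p pics; cat > h.py <<'E'
import numpy as np, cv2
from rig import *
E
python3 - <<'E'
from h import *
print(get_state())
for n in ("top","side"):
    p,d=get_image(n); cv2.imwrite(f"pics/{n}0.png",p[:,:,::-1]); np.savez(f"{n}0.npz",p=p,d=d)
    print(n,camera_model(n), (d>0).mean())
E
```

```text
{'clock': 0.0, 'qpos': array([-1.30501426e+00,  2.76552731e-01,  1.50613229e+00,  3.57018977e-05,
        1.36065098e+00, -1.21002793e-01]), 'qd': array([ 0.00098602,  0.000857  , -0.00209503,  0.0018411 ,  0.00059878,
        0.00027495]), 'effort': array([ 1.48734907e-04, -4.16772544e+01, -2.45811403e+01,  3.66349639e-05,
        1.10732991e-02,  1.07401269e-05]), 'position': array([ 0.216767  , -0.53202204,  0.23046412]), 'ee_rot': array([-8.70654100e-04,  9.81358240e-01,  1.92185441e-01, -4.56358368e-05]), 'contact_force': array([ 0.26974462, -0.32052261,  0.40757771]), 'moment': array([ 0.03919204, -0.00595145,  0.05622015]), 'width': 0.08549896696866875}
top {'camera_matrix': array([[481.43841424,   0.        , 253.80503885],
       [  0.        , 481.43841424, 195.08284184],
       [  0.        ,   0.        ,   1.        ]]), 'D': array([-0.05936327,  0.        ,  0.        ,  0.        ,  0.        ]), 'cam_to_world': array([[ 0.02064934,  0.98559757, -0.16784231,  0.18490983],
       [-0.99974241,  0.02193699,  0.00582112, -0.02257688],
       [ 0.00941924,  0.16767887,  0.98579667,  1.79506863],
       [ 0.        ,  0.        ,  0.        ,  1.        ]])} 0.9958750406901041
side {'camera_matrix': array([[477.21232332,   0.        , 253.36258543],
       [  0.        , 477.21232332, 187.87330209],
       [  0.        ,   0.        ,   1.        ]]), 'D': array([-0.08591495,  0.        ,  0.        ,  0.        ,  0.        ]), 'cam_to_world': array([[-0.77590369,  0.40349618, -0.48493741, -0.1986283 ],
       [-0.63052554, -0.52071937,  0.57557699,  0.78001004],
       [-0.02027319,  0.75235774,  0.65844273,  0.99619065],
       [ 0.        ,  0.        ,  0.        ,  1.        ]])} 0.9961954752604166
```

View pics/top0.png

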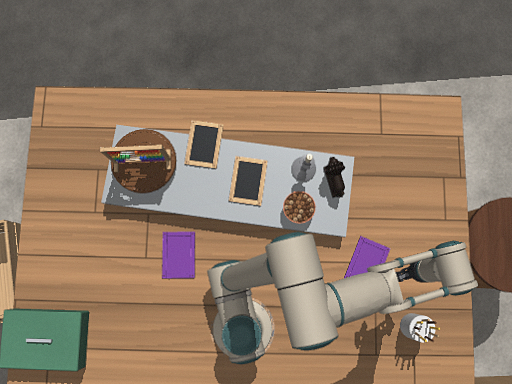

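View pics/side0.png

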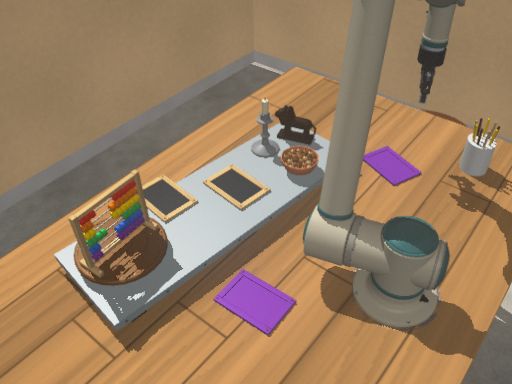

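```bash
cat >> h.py <<'E'
def px2w(uv,M,z,T=None):
    """pixels -> world at plane z"""
    K,D=M["camera_matrix"],np.array(M["D"])
    T=M["cam_to_world"] if T is None else T
    n=cv2.undistortPoints(np.float64(uv).reshape(-1,1,2),K,D).reshape(-1,2)
    r=np.c_[n[:,0],-n[:,1],-np.ones(len(n))]@T[:3,:3].T
    o=T[:3,3]; s=(z-o[2])/r[:,2]
    return o+r*s[:,None]
def w2px(P,M,T=None):
    T=M["cam_to_world"] if T is None else T
    c=(np.atleast_2d(P)-T[:3,3])@T[:3,:3]; c=c*[1,-1,-1]
    return cv2.projectPoints(c,np.zeros(3),np.zeros(3),M["camera_matrix"],np.array(M["D"]))[0].reshape(-1,2)
E
python3 - <<'E'
from h import *
f=np.load("top0.npz");p,d=f["p"],f["d"];M=camera_model("top")
c=p[110:250,95:365]; cv2.imwrite("pics/crop0.png",cv2.resize(c,None,fx=2.9,fy=2.9,interpolation=cv2.INTER_CUBIC)[:,:,::-1])
hsv=cv2.cvtColor(p,cv2.COLOR_RGB2HSV)
for nm,(x0,x1,y0,y1) in dict(slate=(226,272,150,210),out=(184,226,118,172)).items():
    m=((hsv[...,1]>70)|(hsv[...,2]<90)).astype(np.uint8)
    if nm=="out": # frame only up over zinc/wood
        m=((hsv[...,2]>205)&(hsv[...,1]>60)).astype(np.uint8)
    k=np.zeros_like(m);k[y0:y1,x0:x1]=m[y0:y1,x0:x1]
    cs,_=cv2.findContours(k,cv2.RETR_EXTERNAL,cv2.CHAIN_APPROX_NONE); cc=max(cs,key=cv2.contourArea)
    W=px2w(cc.reshape(-1,2),M,.068)[:,:2]
    r=cv2.minAreaRect((W*1000).astype(np.float32)); print(nm,r,cv2.boundingRect(cc))
print(hsv[122:130,205],hsv[158:166,225])
E
```

```text
slate ((531.3936767578125, -9.158477783203125), (117.57378387451172, 172.39776611328125), 83.00674438476562) (229, 156, 38, 51)
out ((669.7608642578125, 157.56405639648438), (120.90605163574219, 170.345458984375), 82.95011138916016) (187, 121, 37, 47)
[[ 17  97 226]
 [ 18  90 226]
 [ 18  92 230]
 [ 16  97 225]
 [120  16  49]
 [110  35  65]
 [102  19  66]
 [ 90  12  64]] [[ 99   9 195]
 [ 95   8 192]
 [ 90   8 190]
 [100   8 191]
 [102   7 191]
 [ 96   7 192]
 [102   7 193]
 [100   8 195]]
```

View pics/crop0.png

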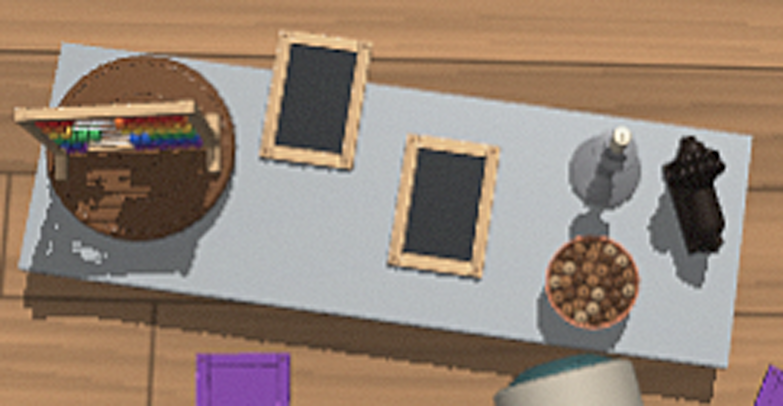

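The top picture shows four slate-like things. The wooden-framed ones are at (248,180), set back, and (204,145), overhanging. The purple ones at (179,255) and (367,258) lie on the counter, so they are look-alikes. The slate to move is (248,180): it is wholly on the zinc and on the -y (right-hand) side of the overhanging one, which the enlarged crop confirms.

Next I'll turn the tool and move in for a wrist view.

Call:
drive_tool(
  motion="0 0 9.7 0 0 -0.01 100;0 0 9.7 0 0 -0.01 100;0 0 9.7 0 0 -0.01 100;0 0 0 0.008 -0.055 0 100;0 0 0 0.008 -0.055 0 100;0 0 0 0.008 -0.055 0 100;0 0 0 0.008 -0.055 0 100;0 0 0 0.008 -0.055 0 100;0 0 0 0.008 -0.055 0 100;0 0 0 0.008 -0.055 0 100;0 0 0 0.008 -0.055 0 100;0 0 0 0 0 0 100",
)

```text
clock: 1.6
position: [0.3431, -0.0908, 0.2589]
ee_rot: [-0.006, 0.998, -0.07, -0.001]
contact_force: [-1.4, -0.2, -0.3]
width: 0.0858
```

```bash
python3 - <<'E'
from h import *
s=get_state();print(s["clock"],s["position"],s["ee_rot"],s["contact_force"])
p,d=get_image("wrist"); cv2.imwrite("pics/w1.png",p[:,:,::-1]); np.savez("w1.npz",p=p,d=d,pos=s["position"],q=s["ee_rot"])
print(camera_model("wrist"))
E
```

```text
1.6 [ 0.34311747 -0.09084906  0.25888174] [-5.58647133e-03  9.97517292e-01 -7.01971890e-02 -6.30260753e-04] [-1.39302899 -0.2188667  -0.2572131 ]
{'camera_matrix': array([[292.59870161,   0.        , 259.70516061],
       [  0.        , 292.59870161, 193.28737351],
       [  0.        ,   0.        ,   1.        ]]), 'D': array([-0.0486741,  0.       ,  0.       ,  0.       ,  0.       ]), 'T_tool_cam': array([[ 9.41299091e-04,  9.62197135e-01,  2.72352321e-01,
         6.93830930e-02],
       [ 9.99998077e-01, -4.37158628e-04, -1.91173146e-03,
        -1.25008543e-03],
       [-1.72040137e-03,  2.72353597e-01, -9.62195697e-01,
        -1.43222941e-01],
       [ 0.00000000e+00,  0.00000000e+00,  0.00000000e+00,
         1.00000000e+00]])}
```

View pics/w1.png

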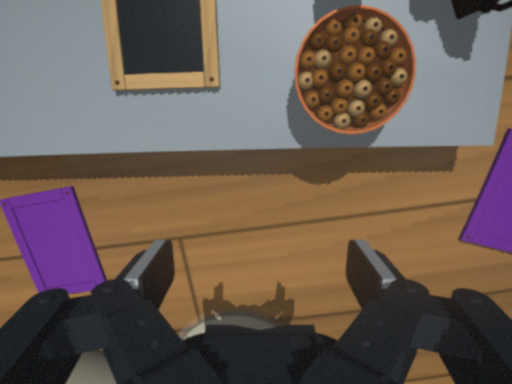

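Wrist view: the target's near end is at about (115–218, 88), the bowl at (355,70). I'll rise to see both slates.

Call:
drive_tool(
  motion="0 0 0 0 -0.02 -0.04 100;0 0 0 0.036 -0.036 -0.03 100;0 0 0 0.036 -0.036 -0.03 100;0 0 0 0.036 -0.036 0 100;0 0 0 0.036 -0.036 0 100;0 0 0 0.036 -0.02 0 100;0 0 0 0 0 0 100;0 0 0 0 0 0 100",
)

```text
clock: 2.65
position: [0.556, 0.051, 0.359]
ee_rot: [-0.001, 0.997, -0.082, -0.003]
contact_force: [-0.1, -0.0, -0.1]
width: 0.0859
```

```bash
cat >> h.py <<'E'
def wristT(pos,q):
    from scipy.spatial.transform import Rotation as R
    T=np.eye(4);T[:3,:3]=R.from_quat([q[1],q[2],q[3],q[0]]).as_matrix();T[:3,3]=pos
    return T@camera_model("wrist")["T_tool_cam"]
E
python3 - <<'E'
from h import *
s=get_state();print(s["clock"],s["position"],s["ee_rot"],s["contact_force"])
p,d=get_image("wrist"); cv2.imwrite("pics/w2.png",p[:,:,::-1]); np.savez("w2.npz",p=p,d=d,pos=s["position"],q=s["ee_rot"])
E
```

```text
2.65 [0.55603371 0.05098038 0.35900794] [-7.93867755e-04  9.96613907e-01 -8.21812143e-02 -2.51745821e-03] [-0.10076925 -0.02275681 -0.09877514]
```

View pics/w2.png

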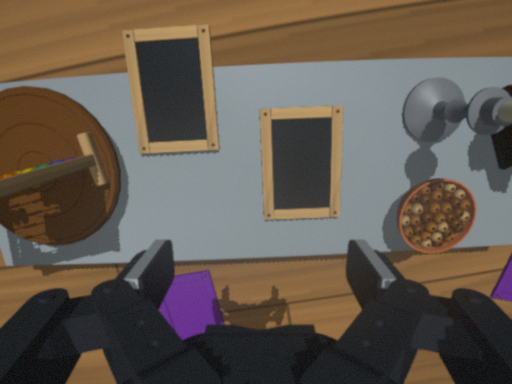

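```bash
cat >> h.py <<'E'
def rect(mask,win,M,T,z):
    x0,x1,y0,y1=win; k=np.zeros(mask.shape,np.uint8); k[y0:y1,x0:x1]=mask[y0:y1,x0:x1]
    cs,_=cv2.findContours(k,cv2.RETR_EXTERNAL,cv2.CHAIN_APPROX_NONE); cc=max(cs,key=cv2.contourArea).reshape(-1,2)
    W=px2w(cc,M,z,T)[:,:2]
    c,(a,b),th=cv2.minAreaRect((W*1000).astype(np.float32)); c=np.array(c)/1e3
    th=np.deg2rad(th if a>b else th+90); th=(th+np.pi/2)%np.pi-np.pi/2
    # refine: least-squares lines on the four sides
    u=np.array([np.cos(th),np.sin(th)]);v=np.array([-u[1],u[0]])
    L=max(a,b)/2e3;S=min(a,b)/2e3;q=W-c; A=q@u;B=q@v
    def line(sel,t,s): return np.polyfit(t[sel],s[sel],1)
    r=S*.8;rl=L*.8
    f=line((abs(B)<r)&(A>.8*L),B,A);n=line((abs(B)<r)&(A<-.8*L),B,A)
    l=line((abs(A)<rl)&(B>.8*S),A,B);g=line((abs(A)<rl)&(B<-.8*S),A,B)
    ang=th+np.array([-f[0],-n[0],l[0],g[0]])
    cc=c+u*(f[1]+n[1])/2+v*(l[1]+g[1])/2
    return cc,np.rad2deg(ang.mean()),np.rad2deg(ang),(f[1]-n[1],l[1]-g[1])
def measure(p,T,M,wins):
    hsv=cv2.cvtColor(p,cv2.COLOR_RGB2HSV); out={}
    for n,(w_s,w_d) in wins.items():
        dark=(hsv[...,2]<80)
        out[n]=rect(dark,w_d,M,T,.0655)
        print(n,"dark",np.round(out[n][0],4),round(out[n][1],2),np.round(out[n][2],1),np.round(out[n][3],4))
        wood=((hsv[...,1]>70)&(hsv[...,2]>130))|dark
        o=rect(wood,w_s,M,T,.068)
        print(n,"outer",np.round(o[0],4),round(o[1],2),np.round(o[2],1),np.round(o[3],4))
    (c,a),(C,Aa)=out["slate"][:2],out["out"][:2]
    t=np.deg2rad(Aa);u=np.array([np.cos(t),np.sin(t)]);v=np.array([-u[1],u[0]])
    print("slate rel out: x %.4f y %.4f ang %.2f"%((c-C)@u,(c-C)@v,a-Aa))
    return out
E
python3 - <<'E'
from h import *
f=np.load("w2.npz");T=wristT(f["pos"],f["q"]);M=camera_model("wrist")
measure(f["p"],T,M,{"slate":((255,350,100,226),(265,338,112,216)),"out":((118,222,22,158),(130,212,35,148))})
s=f["p"][62:240,225:232].mean(1).astype(int)
# shelf edge
P=f["p"].astype(int); pts=[]
for x in list(range(225,400,6)):
    col=P[30:100,x]; sat=col[:,0]-col[:,2]
    i=np.where(sat<10)[0][0]; pts.append((x,30+i-.5))
W=px2w(pts,M,.06,T); k=np.polyfit(W[:,1],W[:,0],1); print("edge x=",k, "yaw",-np.rad2deg(np.arctan(k[0])))
E
```

```text
slate dark [ 0.5353 -0.0087] -6.94 [-6.6 -7.2 -6.9 -7. ] [0.1343 0.0849]
slate outer [ 0.5352 -0.0082] -7.04 [-7.2 -7.1 -7.  -6.9] [0.1676 0.117 ]
out dark [0.6704 0.1599] -6.72 [-6.8 -6.8 -6.5 -6.9] [0.1352 0.085 ]
out outer [0.6732 0.1589] -7.07 [-12.1  -9.8   0.6  -7. ] [0.1727 0.1188]
slate rel out: x -0.1144 y -0.1833 ang -0.21
edge x= [0.113783   0.68233543] yaw -6.491367909160285
```

The slates already lie parallel, within about 0.3°. The push needed is about 0.114 m along the shelf's x. I'll go behind the near end of the slate.

Call:
drive_tool(
  motion="0 0 -2.6 -0.034 0.015 0 100;0 0 0 -0.034 0.015 0 100;0 0 0 -0.034 0.016 0.02 100;0 0 0 -0.033 0.016 0.04 100;0 0 0 0 0 0.05 100;0 0 0 0 0 0.05 100;0 0 0 0 0 0.05 100;0 0 0 0 0 0 100;0 0 0 0 0 0 100",
)

```text
clock: 3.82
position: [0.403, -0.0024, 0.1499]
ee_rot: [0.002, 0.998, -0.066, 0.004]
contact_force: [0.8, -0.2, 0.6]
width: 0.0857
```

```bash
python3 - <<'E'
from h import *
s=get_state();print(s["clock"],s["position"],s["ee_rot"],s["contact_force"])
p,d=get_image("wrist"); cv2.imwrite("pics/w3.png",p[:,:,::-1]); np.savez("w3.npz",p=p,d=d,pos=s["position"],q=s["ee_rot"])
q=s["ee_rot"];print("yaw",np.rad2deg(2*np.arctan2(q[2],q[1])))
u=np.array([np.cos(np.deg2rad(-6.8)),np.sin(np.deg2rad(-6.8))]);d_=np.array([.4509,.0017])-s["position"][:2];print("to near end along",d_@u,"lateral",d_@[-u[1],u[0]])
E
```

```text
3.825 [ 0.40303251 -0.00239908  0.14994158] [ 0.00173988  0.99780818 -0.06601119  0.00428255] [ 0.8475144  -0.21559923  0.6276259 ]
yaw -7.569910788814615
to near end along 0.047045415861551955 lateral 0.009737944741323355
```

View pics/w3.png

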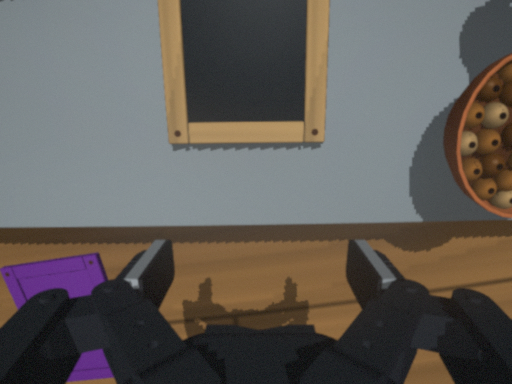

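Call:
drive_tool(
  motion="0 0 -0.8 0.01 -0.01 0.03 100;0 0 0 0 0 0.03 100;0 0 0 0 0 0.01 100;0 0 0 0 0 0 100",
)

```text
clock: 4.38
position: [0.4234, 0.0046, 0.0867]
ee_rot: [0.003, 0.998, -0.059, 0.014]
contact_force: [0.9, 0.0, 0.2]
width: 0.0852
```

```bash
cat >> h.py <<'E'
def st():
    s=get_state();q=s["ee_rot"];u=np.array([np.cos(np.deg2rad(-6.8)),np.sin(np.deg2rad(-6.8))]);d_=np.array([.4509,.0017])-s["position"][:2]
    print(s["clock"],s["position"],s["contact_force"],"yaw",np.rad2deg(2*np.arctan2(q[2],q[1])),"along",d_@u,"lat",d_@[-u[1],u[0]]); return s
E
python3 - <<'E'
from h import *
s=st()
p,d=get_image("wrist"); np.savez("w4.npz",p=p,d=d,pos=s["position"],q=s["ee_rot"]);
cv2.imwrite("pics/w4.png",p[:,:,::-1])
T=wristT(s["position"],s["ee_rot"]);M=camera_model("wrist")
# world points of lowest gripper parts
r,c=np.mgrid[:384,:512];uv=np.c_[c.ravel(),r.ravel()]
n=cv2.undistortPoints(np.float64(uv).reshape(-1,1,2),M["camera_matrix"],M["D"]).reshape(-1,2)
D=d.ravel();W=(np.c_[n[:,0],-n[:,1],-np.ones(len(n))]*D[:,None])@T[:3,:3].T+T[:3,3];W=W.reshape(384,512,3)
for rr in (238,242,246,255,270): print(rr,[np.round(W[rr,cc],3).tolist() for cc in (145,160,168,355,365,380)])
E
```

```text
4.375 [0.42337748 0.00458707 0.08673398] [0.90758372 0.04247198 0.24120806] yaw -6.762815241392633 along 0.027670756076073666 lat 0.00039201106788632113
238 [[0.425, 0.078, 0.061], [0.424, 0.068, 0.061], [0.423, 0.064, 0.061], [0.41, -0.053, 0.062], [0.408, -0.06, 0.06], [0.408, -0.069, 0.061]]
242 [[0.422, 0.079, 0.06], [0.44, 0.05, 0.108], [0.439, 0.047, 0.106], [0.429, -0.039, 0.108], [0.429, -0.044, 0.108], [0.404, -0.07, 0.06]]
246 [[0.42, 0.079, 0.061], [0.44, 0.048, 0.113], [0.437, 0.047, 0.108], [0.429, -0.038, 0.111], [0.429, -0.042, 0.112], [0.402, -0.069, 0.061]]
255 [[0.439, 0.053, 0.118], [0.438, 0.047, 0.118], [0.432, 0.048, 0.107], [0.425, -0.037, 0.113], [0.429, -0.039, 0.121], [0.424, -0.048, 0.114]]
270 [[0.439, 0.048, 0.132], [0.432, 0.048, 0.12], [0.426, 0.048, 0.109], [0.419, -0.037, 0.115], [0.425, -0.038, 0.126], [0.428, -0.041, 0.133]]
```

View pics/w4.png

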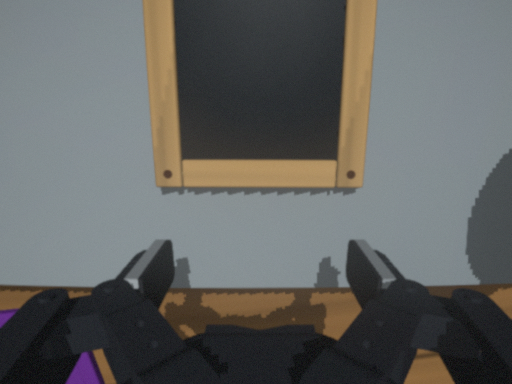

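Call:
drive_tool(
  motion="0 -1.6 0 -0.008 0 0 100;0 0 0 0 0 0.015 100;0 0 0 0 0 0.01 100;0 0 0 0 0 0 100;0 0 0 0 0 0 100",
)

```text
clock: 5.05
position: [0.4178, 0.0049, 0.0651]
ee_rot: [0.002, 0.998, -0.059, 0.002]
contact_force: [-0.5, -0.3, 0.2]
width: 0.0854
```

```bash
python3 - <<'E'
from h import *
s=st();print(s["ee_rot"])
for n in("side","wrist"):
    p,d=get_image(n); np.savez(n+"5.npz",p=p,d=d,pos=s["position"],q=s["ee_rot"])
    cv2.imwrite(f"pics/{n}5.png",cv2.resize(p[130:290,130:370],None,fx=3,fy=3)[:,:,::-1] if n=="side" else p[:,:,::-1])
E
```

```text
5.05 [0.41783597 0.00487966 0.06506035] [-0.52195171 -0.33984078  0.22949027] yaw -6.77989831204773 along 0.033207926025750074 lat 0.0007576180007305647
[ 0.00226594  0.99824458 -0.05913093  0.00247974]
```

View pics/side5.png

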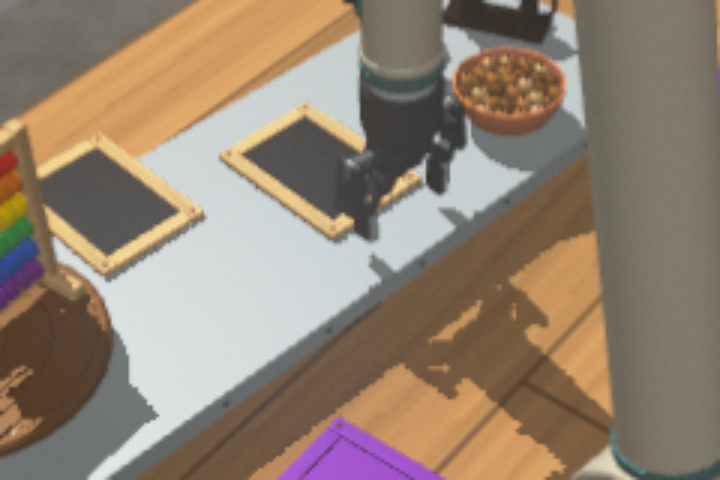

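View pics/wrist5.png

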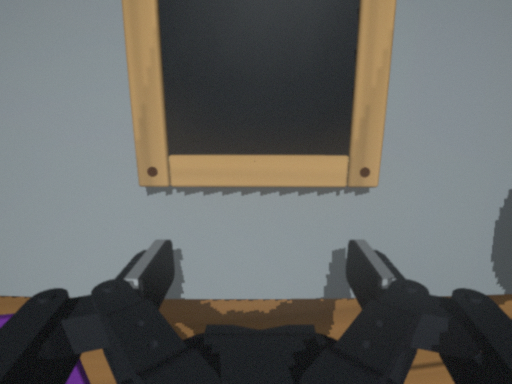

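The side view shows the tips at about (375,235) in the crop, just behind the slate's near rail and some 15 mm above the zinc. I'll feel down for the shelf.

Call:
drive_tool(
  motion="0 0 0 0 0 0.006 100;0 0 0 0 0 0.003 100;0 0 0 0 0 0 100",
)

```text
clock: 5.52
position: [0.4181, 0.0048, 0.0558]
ee_rot: [0.002, 0.998, -0.059, 0.003]
contact_force: [-0.4, 0.3, 0.3]
width: 0.0853
```

Call:
drive_tool(
  motion="0 0 0 0 0 0.002 100;0 0 0 0 0 0 100",
)

```text
clock: 5.78
position: [0.4181, 0.0048, 0.0536]
ee_rot: [0.002, 0.998, -0.059, 0.003]
contact_force: [-0.7, 0.5, 0.4]
width: 0.0855
```

Call:
drive_tool(
  motion="0 0 0 0 0 0.002 100;0 0 0 0 0 0 100",
)

```text
clock: 6.02
position: [0.4181, 0.0048, 0.0515]
ee_rot: [0.002, 0.998, -0.059, 0.003]
contact_force: [0.3, 0.5, -0.2]
width: 0.0853
```

Call:
drive_tool(
  motion="0 0 0 0 0 0.002 100;0 0 0 0 0 0 100",
)

```text
clock: 6.28
position: [0.4182, 0.0048, 0.0494]
ee_rot: [0.002, 0.998, -0.059, 0.003]
contact_force: [0.0, 0.5, -1.3]
width: 0.0852
```

Call:
drive_tool(
  motion="0 0 0 0 0 0.0015 100;0 0 0 0 0 0 100",
)

```text
clock: 6.52
position: [0.4182, 0.0048, 0.0478]
ee_rot: [0.002, 0.998, -0.059, 0.003]
contact_force: [0.4, -1.0, -0.3]
width: 0.0852
```

Call:
drive_tool(
  motion="0 0 0 0 0 0.0015 100;0 0 0 0 0 0 100",
)

```text
clock: 6.78
position: [0.4185, 0.0048, 0.0471]
ee_rot: [0.002, 0.998, -0.059, 0.003]
contact_force: [-0.6, 0.4, -0.0]
width: 0.0852
```

Vertical motion stalled, so the tips are at the zinc. I'll lift 2.5 mm and push most of the way.

Call:
drive_tool(
  motion="0 0 0 0 0 -0.0025 100;0 0 0 0.01 0 0 100;0 0 0 0.01 0 0 100;0 0 0 0.01 0 0 100;0 0 0 0.01 0 0 100;0 0 0 0.01 0 0 100;0 0 0 0 0 0 100",
)

```text
clock: 7.65
position: [0.4647, -0.0005, 0.0484]
ee_rot: [0.002, 0.998, -0.059, -0.005]
contact_force: [1.3, 0.6, 1.0]
width: 0.0854
```

```bash
python3 - <<'E'
from h import *
s=st();print(s["ee_rot"])
for n in("top","wrist"):
    p,d=get_image(n); np.savez(n+"6.npz",p=p,d=d,pos=s["position"],q=s["ee_rot"])
    cv2.imwrite(f"pics/{n}6.png",cv2.resize(p[100:260,150:350],None,fx=3.5,fy=3.5)[:,:,::-1] if n=="top" else p[:,:,::-1])
E
```

```text
7.65 [ 0.46472772 -0.00051931  0.04842486] [1.28863606 0.58687741 0.99544808] yaw -6.74965361539382 along -0.013993227829504127 lat 0.0005664391656735092
[ 0.00170308  0.99825284 -0.05886702 -0.0048    ]
```

View pics/top6.png

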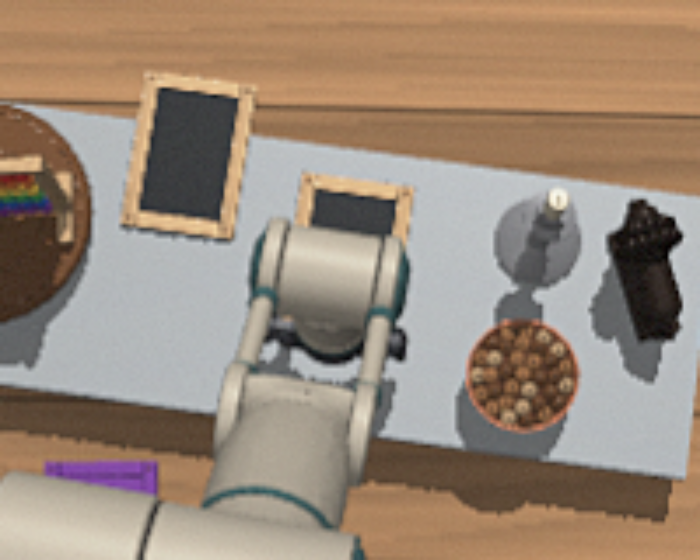

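View pics/wrist6.png

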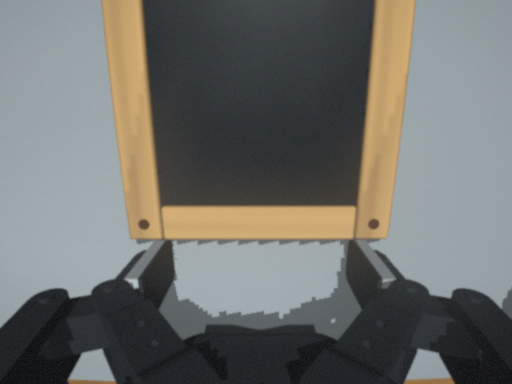

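```bash
cat >> h.py <<'E'
def farline(p,xs,y0,y1,M,up,T=None,z=.068,bg="zinc"):
    g=cv2.GaussianBlur(p,(3,3),.7).astype(float); sat=g[...,0]-g[...,2]
    if bg=="dark": sat=g[...,0]   # inner edge: rail->dark sheet
    pts=[]
    for x in xs:
        c=sat[y0:y1,x]; k=np.abs(np.diff(c)) ; i=k.argmax()
        w=k[max(0,i-1):i+2]; pts.append((x,y0+.5+(np.arange(max(0,i-1),max(0,i-1)+len(w))*w).sum()/w.sum()))
    return px2w(pts,M,z,T)[:,:2]
def relfar(p,xs_s,ys_s,xs_o,ys_o,M,T=None,z=.0655,yaw=-6.8):
    u=np.array([np.cos(np.deg2rad(yaw)),np.sin(np.deg2rad(yaw))]);v=np.array([-u[1],u[0]])
    r=[]
    for xs,ys in((xs_s,ys_s),(xs_o,ys_o)):
        W=farline(p,xs,*ys,M,0,T,z,"dark"); k=np.polyfit(W@v,W@u,1); res=(W@u-np.polyval(k,W@v)).std()
        r.append(np.median(W@u)); print("line u=%.4f slope %.2fdeg res %.4f"%(np.polyval(k,(W@v).mean()),np.rad2deg(-np.arctan(k[0])),res))
    print("slate - out far = %.4f"%(r[0]-r[1]))
E
python3 - <<'E'
from h import *
M=camera_model("top")
f=np.load("top0.npz"); relfar(f["p"],range(240,262),(157,168),range(196,217),(123,133),M)
f=np.load("top6.npz"); relfar(f["p"],range(242,262),(152,162),range(196,217),(123,133),M)
E
```

```text
line u=0.6010 slope -0.32deg res 0.0006
line u=0.7153 slope -0.18deg res 0.0006
slate - out far = -0.1142
line u=0.6275 slope -0.31deg res 0.0006
line u=0.7153 slope -0.19deg res 0.0006
slate - out far = -0.0880
```

Consistent: 88 mm remain and the two are parallel within 0.2°. I'll continue.

Call:
drive_tool(
  motion="0 0.5 0 0.01 0 -0.0005 100;0 0 0 0.01 0 0 100;0 0 0 0.01 0 0 100;0 0 0 0.01 0 0 100;0 0 0 0.01 0 0 100;0 0 0 0.01 0 0 100;0 0 0 0.01 0 0 100;0 0 0 0.005 0 0 100;0 0 0 0 0 0 100",
)

```text
clock: 8.88
position: [0.5315, -0.0081, 0.0479]
ee_rot: [0.001, 0.998, -0.059, -0.013]
contact_force: [-2.6, -0.2, 1.1]
width: 0.085
```

```bash
python3 - <<'E'
from h import *
s=st();print(s["ee_rot"])
p,d=get_image("top"); np.savez("top7.npz",p=p,d=d)
cv2.imwrite("pics/top7.png",cv2.resize(p[100:260,150:350],None,fx=3.5,fy=3.5)[:,:,::-1])
E
```

```text
8.875 [ 0.53153465 -0.00805768  0.04789568] [-2.62281239 -0.1615139   1.09590471] yaw -6.708918729622386 along -0.08122277823052265 lat 0.00014157455780400895
[ 0.0011581   0.99820288 -0.05850801 -0.01290248]
```

View pics/top7.png

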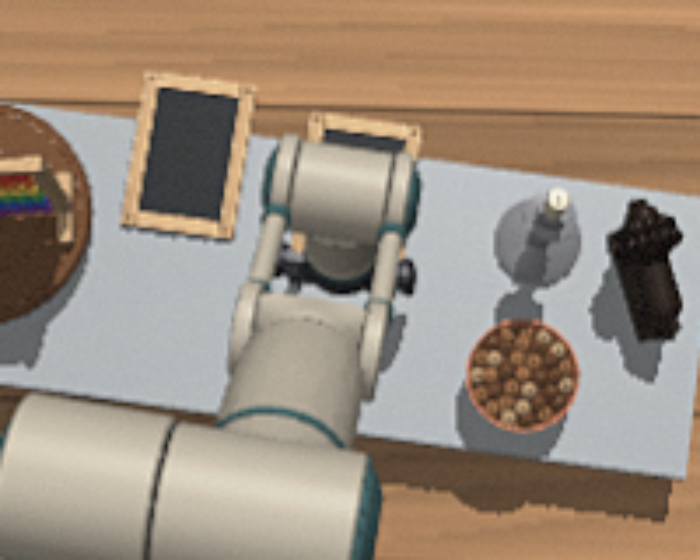

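```bash
python3 - <<'E'
from h import *
M=camera_model("top")
f=np.load("top7.npz"); relfar(f["p"],range(245,265),(134,143),range(196,217),(123,133),M)
E
```

```text
line u=0.6946 slope -0.24deg res 0.0006
line u=0.7153 slope -0.16deg res 0.0006
slate - out far = -0.0206
```

Call:
drive_tool(
  motion="0 1 0 0.007 0 -0.0005 100;0 0.5 0 0.007 0 0 100;0 0 0 0.004 0 0 100;0 0 0 0 0 0 100",
)

```text
clock: 9.43
position: [0.5518, -0.0105, 0.0478]
ee_rot: [0.002, 0.998, -0.059, 0.003]
contact_force: [-0.8, 0.8, -0.6]
width: 0.0854
```

```bash
python3 - <<'E'
from h import *
s=st();print(s["ee_rot"])
p,d=get_image("top"); np.savez("top8.npz",p=p,d=d)
cv2.imwrite("pics/top8.png",cv2.resize(p[100:260,150:350],None,fx=3.5,fy=3.5)[:,:,::-1])
M=camera_model("top")
relfar(p,range(246,266),(129,140),range(196,217),(123,133),M)
E
```

```text
9.425 [ 0.5517804  -0.0104657   0.04776925] [-0.80516657  0.79336074 -0.5964931 ] yaw -6.716046556682746 along -0.10161122052972833 lat 0.00013547851122452684
[ 0.00203171  0.99827764 -0.0585747   0.00257502]
line u=0.7146 slope -0.05deg res 0.0006
line u=0.7153 slope -0.17deg res 0.0006
slate - out far = -0.0006
```

View pics/top8.png

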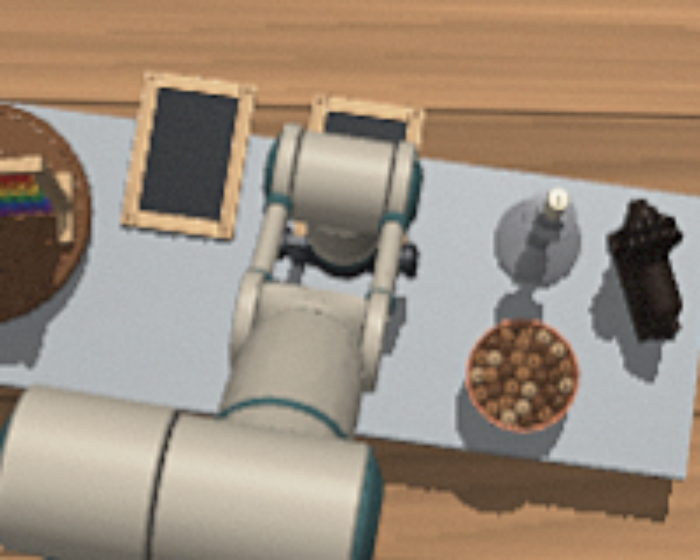

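The far ends are in line, 0.6 mm apart. I'll back off, rise and check.

Call:
drive_tool(
  motion="0 0 0 -0.01 0 0 100;0 0 0 -0.02 0 0 100;0 0 0 -0.03 0 -0.02 100;0 0 0 -0.02 0 -0.06 100;0 0 0 -0.02 0 -0.06 100;0 0 0 -0.02 0 -0.06 100;0 0 0 0 0 -0.06 100;0 0 0 0 0 -0.04 100;0 0 0 0.02 -0.03 0 100;0 0 0 0.03 -0.03 0 100;0 0 0 0 0 0 100",
)

```text
clock: 10.85
position: [0.4827, 0.0602, 0.357]
ee_rot: [0.003, 0.998, -0.06, 0.011]
contact_force: [-0.5, -0.7, -0.3]
width: 0.0854
```

```bash
python3 - <<'E'
from h import *
s=st();print(s["ee_rot"])
for n in("wrist","top"):
    p,d=get_image(n); np.savez(n+"9.npz",p=p,d=d,pos=s["position"],q=s["ee_rot"])
    cv2.imwrite(f"pics/{n}9.png",cv2.resize(p[100:260,90:370],None,fx=2.8,fy=2.8)[:,:,::-1] if n=="top" else p[:,:,::-1])
relfar(p,range(246,266),(129,140),range(196,217),(123,133),camera_model("top"))
E
```

```text
10.85 [0.48268294 0.06018389 0.35697178] [-0.51025132 -0.69139049 -0.29152658] yaw -6.82691809120917 along -0.024634638658410635 lat -0.06183571323507351
[ 0.00254216  0.99815701 -0.05953676  0.01146708]
line u=0.7147 slope -0.01deg res 0.0006
line u=0.7153 slope -0.17deg res 0.0006
slate - out far = -0.0005
```

View pics/top9.png

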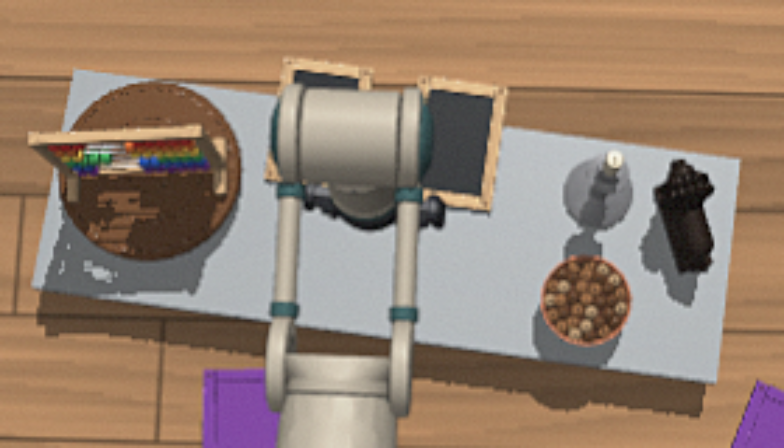

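View pics/wrist9.png

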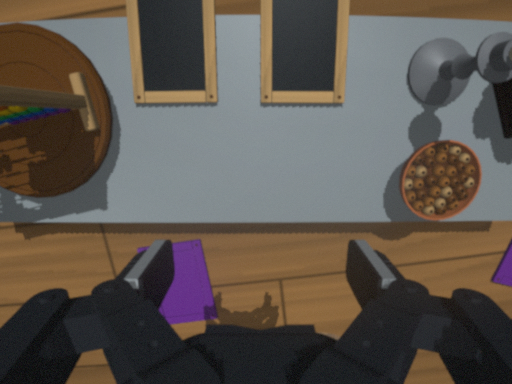

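Both views agree. From the wrist, both near ends lie at row ~103, and the top camera gives -0.5 mm. The other goods look unmoved.

```bash
python3 - <<'E'
from h import *
f=np.load("top0.npz")["p"].astype(int);g=np.load("top9.npz")["p"].astype(int)
for n,(x0,x1,y0,y1) in dict(goods=(280,355,145,230),susan=(100,180,122,200)).items(): print(n,abs(f-g)[y0:y1,x0:x1].mean())
print(sign_off())
E
```

```text
goods 2.7419607843137257
susan 2.6708333333333334
the job is handed in; nothing more can be done
None
```

I pushed the slipped slate about 114 mm towards the customers' edge, with the open fingertips against its near end, and handed the job in at about 11 s of the 48 s.

Last checks, from the pictures taken after the arm had backed off:
- **Alignment:** the top camera put the slate's far end 0.5 mm short of its neighbour's line and parallel within about 0.2°. The wrist view agreed by eye, with both near ends on the same pixel row.
- **Neighbour:** its far line measured the same before and after. I did not check it sideways.
- **Other goods and turntable:** before and after pictures differ only at noise level.
- **Not measured:** I did not measure the slate's height and tilt. It looked flat in both views.

One reading was odd: while feeling down for the shelf, the force stayed near zero. I judged contact from the downward motion stalling, then lifted 2.5 mm before pushing.

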